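# Rinsed staining jars onto the pull-out drying pegs

### The job

Pull the steel peg tray out of the low white stand as far as its stop, then put every white square jar lying on the bench upside down over a peg of that tray, one jar to a peg, standing straight with its rim on the tray. Leave the tray fully out, and do not disturb the bottle or the petri dish.

Things in the scene. Friction and masses are not known exactly. Their poses are not given: they have to be found in the camera images.
- stand: Low white stand, 112 deep (x) x 230 wide (y) x 76 mm high, open at the front, fixed. Origin at bench level under the middle of its open front edge; x points to its back, z up. The tray slides out along its -x, towards the robot. Its place and yaw vary. A beige instrument (right, y < -0.42, 0.13 m high) and a red machine (left, y > 0, 0.29 m high) stand close by.
- tray (a joint): How far the steel tray is pulled out of the stand, m: 0 fully in, 0.095 at the stop. Sliding friction about 4 N; it stays where it is left.
- tray_handle (a point): Middle of the tray's handle: a dark horizontal bar, diameter 10 mm, 70 mm long along the stand's y, 50 mm above the bench, 37 mm in front of the tray's front edge, carried by an 8 mm rod down from each end. It moves with the tray. Axes as the stand's.
- peg_1 (a point): Foot of the leftmost drying peg (seen from the robot), on its axis at the tray's floor, 13 mm above the bench. Grey peg, diameter 21 mm, 55 mm tall above the floor, domed tip. Three pegs in a row across the tray, 68 mm apart, 50 mm behind the tray's front edge (a lip 31 mm high). They stand under the stand's roof (underside at 71 mm) until the tray is out. Axes as the stand's.
- peg_2 (a point): Foot of the middle peg, as peg_1.
- peg_3 (a point): Foot of the rightmost peg, as peg_1.
- jar_1: White hollow square jar, 40 x 40 x 105 mm outside, walls 3 mm, closed at one end (floor 5 mm), open at the other (opening 34 x 34 mm), 90 g, starts lying on one side. Origin at the middle of the jar; its x axis runs along the jar towards the open mouth (52.5 mm from the origin), y and z are square to the sides. May be absent.
- jar_2: White hollow square jar, 40 x 40 x 105 mm outside, walls 3 mm, closed at one end (floor 5 mm), open at the other (opening 34 x 34 mm), 90 g, starts lying on one side. Origin at the middle of the jar; its x axis runs along the jar towards the open mouth (52.5 mm from the origin), y and z are square to the sides. May be absent.
- jar_3: White hollow square jar, 40 x 40 x 105 mm outside, walls 3 mm, closed at one end (floor 5 mm), open at the other (opening 34 x 34 mm), 90 g, starts lying on one side. Origin at the middle of the jar; its x axis runs along the jar towards the open mouth (52.5 mm from the origin), y and z are square to the sides. May be absent.
- jar_1_mouth (a point): Centre of the open mouth of jar_1, in the plane of its rim; axes as the jar's.
- jar_2_mouth (a point): Centre of the open mouth of jar_2, in the plane of its rim; axes as the jar's.
- jar_3_mouth (a point): Centre of the open mouth of jar_3, in the plane of its rim; axes as the jar's.
- media_bottle: Small square plastic bottle with ribbed screw cap, 54 x 54 x 103 mm, bystander at the back left; origin at the centre of its underside.
- petri_dish: Covered petri dish, diameter 64 mm, 14 mm high, bystander lying on the bench left of the stand; origin at the centre of its underside.

How it is judged (in metres and radians):
On the way:
1. the tray is pulled out to its stop (value of joint tray above 0.089 m), for 0.2 s.
At the end, for the whole second after the job is handed in: The tray is out to within 10 mm of its stop, and every jar present stands upside down (its axis within 8 degrees of vertical) over a peg, the centre of its mouth within 18 mm of the peg's foot, at rest (value of joint tray above 0.085 m and angle between each of jar_1, jar_2, jar_3's own x axis and vertical above 3 rad and (distance between jar_1_mouth and peg_1 below 0.018 m or distance between jar_1_mouth and peg_2 below 0.018 m or distance between jar_1_mouth and peg_3 below 0.018 m) and linear speed of each of jar_1, jar_2, jar_3 below 0.02 m/s and (distance between jar_2_mouth and peg_1 below 0.018 m or distance between jar_2_mouth and peg_2 below 0.018 m or distance between jar_2_mouth and peg_3 below 0.018 m) and (distance between jar_3_mouth and peg_1 below 0.018 m or distance between jar_3_mouth and peg_2 below 0.018 m or distance between jar_3_mouth and peg_3 below 0.018 m)); the robot touches nothing.
It fails at once if the bottle is moved more than 3 cm (distance of media_bottle from where it was at the start of the episode above 0.03 m).
It fails at once if the petri dish is moved more than 3 cm (distance of petri_dish from where it was at the start of the episode above 0.03 m).
Of jar_1, jar_2, jar_3 only 2 to 3 are there at a start; the rules pass over those that are not, and their reading is None.
At some moment in a run one of jar_2 may be knocked a few centimetres aside while the robot is not near it.
It also fails if it takes over 210 s, if anything falls off the work surface, if the arm or the gripper's body presses on something with over 40 N, if the wrist force passes 120 N, or if a joint passes its speed limit or range.

### The arm

A 6-joint arm with a two-finger parallel gripper is mounted at the origin on a cart in front of the work surface, level with it; the furniture and walls round the work are solid. World frame = base frame: x ahead of the robot, y to its left, z up, the work surface at z = 0. Lengths are in mm, angles in degrees, forces in N, time in s.
With the tool pointing down it reaches from about 225 to 875 mm from the base axis. Payload 3.4 kg.
Tool frame: the origin (TCP) lies midway between the tips of the shut fingers; the grasp point (between the pads) lies 19 mm behind it; z points along the fingers, y is the direction in which the jaws open and shut (so a half turn about z gives the same grasp; the last joint's range is limited). The gripper opens to 85 mm and grips with 20 to 120 N. Pads are 22 mm wide; open, the fingers measure 114 mm over their backs; the gripper's body (76 mm by 85 mm) begins 54 mm behind the grasp point. The pads swing forward as they close: fully open they stand 13 mm farther back than shut.
Start: joints at [-75.459, 15.808, 86.224, -0, 77.962, -6.933], TCP at [210.501, -535.119, 231.328] pointing down, gripper open.
Joint ranges: [-165.64, 165.64], [-43.16, 119.46], [12.63, 154.43], [-67.54, 247.53], [6.08, 155.33], [-154.97, 154.97]. Speed limits (degrees/s): [147.25, 147.25, 180, 180, 180, 180].

### API

Orientations are given as [roll, pitch, yaw] about the fixed x, y, z axes, in that order (R = Rz(yaw) Ry(pitch) Rx(roll)).
In Python, from workcell import manip, fingers, sense, viewer, order gives the robot as it stands. The module is installed in compiled form; this text tells all that it offers. Calls block until the motion is done:
- manip.move_ptp(position, orientation): joint-space move of the TCP to a pose.
- manip.line_to(position, orientation=None, max_speed=150, f_stop=None): straight line of the TCP; orientation=None keeps the orientation; max_speed is the mean speed in mm/s. With f_stop (N) it stops when the force on the tool has changed by that much, and returns True; else False.
- manip.move_j(angles): joint-space move.
- fingers.grip(opening, strength=None): finger opening in mm; strength is the grip in N (None keeps the last); returns when the fingers have stopped.
- manip.hold(seconds).
- manip.ik(position, orientation): joint angles nearest the present ones, or None.
- sense(): the state.
- viewer.grab_frame(name): name is "scene" or "top" or "wrist"; returns the picture (420x560x3 uint8, blue, green, red); there is no depth.
- viewer.camera_model(name): a dict with "mtx" (3x3 intrinsics, pixels), "distortion" ([k1, k2, p1, p2, k3] as OpenCV has them; the pictures are not rectified), "eye" and "orientation" of the camera in the world. Camera axes: x right, y down, z forward; pixel columns grow to the right and rows downward; lengths in mm; the calibration is good to about 2 mm. A picture is of the moment at which its call begins: read the wrist's pose just before it. camera_model takes no time and is no camera call; for the wrist camera it gives the pose at the moment of the call.
A pose or a line that the arm cannot do raises manip.MotionError and nothing moves.
- order.hand_in(): hands the job in, once; it reports no verdict.
Trained networks look in the newest picture that a camera, given by its name, has taken for a name from the list of things; names that differ only in an ending like _2 or _b are one class to them, and where a whole thing is asked for, a point or a joint stands for the part that bears it (a point fixed in the world has none). Each returns a list of dicts, best first, with "p" (0 to 1); they miss things now and then, are a little off and sometimes report something else, mostly with a low value. They report only what shows in the picture. A call takes as long as a camera call.
- viewer.boxes_of(camera, label): "extent" ([left, top, width, height] in pixels, round what is visible of it).
- viewer.regions_of(camera, label): "pixels" (420x560 bool, what is visible of it) and "extent" ([left, top, width, height] in pixels, round what is visible of it).
The state is a dict: "clock": time; "q": joint angles; "dq": joint speeds; "joint_torque": joint torques, N m; "position": TCP position; "eef_rot": TCP orientation; "wrist_force": force on the tool from outside, world axes, zero at the start; "wrist_torque": the same for the moment, N m; "grip_width": finger opening in mm.
Only numpy, scipy, OpenCV 4.12 (cv2) and the standard library are available. Lean on these libraries where they do the work, as an engineer would, in place of code of your own. Each camera call takes 0.05 s, during which the arm holds its last target. There are 200 camera calls.

## Working session

There is one attempt and no reset: what is moved stays moved. The work goes in short steps, each a Python script; the robot and the scene stay as the last script left them, time stands still between calls to the robot, and variables do not carry over. Pictures are saved under pics/ and viewed, about 12 in all and at most 16, crops included, and the job is handed in when it is done.

```bash
mkdir -p pics; python3 - <<'E'
from workcell import manip, fingers, sense, viewer, order
import cv2,numpy as np
s=sense();print(s["clock"],s["position"],s["eef_rot"])
for c in["scene","top"]:
    im=viewer.grab_frame(c);cv2.imwrite(f"pics/{c}0.png",im)
    m=viewer.camera_model(c);print(c,{k:np.round(v,3).tolist() for k,v in m.items()})
    for l in["jar_1","stand","tray_handle","peg_1","media_bottle","petri_dish"]:
        print(l,[(d["p"],np.round(d["extent"]).tolist()) for d in viewer.boxes_of(c,l)])
m=viewer.camera_model("wrist");print({k:np.round(v,3).tolist() for k,v in m.items()})
E
```

```text
0.0 [ 210.35936818 -534.57060658  230.42155553] [-1.79893604e+02 -1.25700539e-02  2.14744728e+01]
scene {'mtx': [[436.2, 0.0, 282.017], [0.0, 436.2, 211.348], [0.0, 0.0, 1.0]], 'distortion': [-0.047, 0.0, 0.0, 0.0, 0.0], 'eye': [227.287, -838.793, 473.412], 'orientation': [-120.901, 0.842, -23.241]}
jar_1 [(0.98, [186.0, 248.0, 71.0, 52.0]), (0.57, [218.0, 184.0, 45.0, 46.0])]
stand [(0.69, [313.0, 171.0, 122.0, 77.0])]
tray_handle [(0.7, [315.0, 205.0, 60.0, 45.0])]
peg_1 [(0.78, [314.0, 202.0, 63.0, 44.0])]
media_bottle [(0.9, [316.0, 140.0, 26.0, 44.0])]
petri_dish [(0.66, [272.0, 182.0, 24.0, 17.0]), (0.41, [219.0, 191.0, 42.0, 41.0])]
top {'mtx': [[497.683, 0.0, 294.476], [0.0, 497.683, 211.986], [0.0, 0.0, 1.0]], 'distortion': [-0.141, 0.0, 0.0, 0.0, 0.0], 'eye': [440.008, -157.682, 1023.608], 'orientation': [-175.371, -1.715, -89.815]}
jar_1 [(0.93, [223.0, 224.0, 49.0, 50.0]), (0.83, [327.0, 270.0, 28.0, 54.0])]
stand [(0.97, [276.0, 107.0, 121.0, 93.0])]
tray_handle []
peg_1 [(0.55, [278.0, 165.0, 104.0, 37.0])]
media_bottle [(0.73, [198.0, 113.0, 36.0, 34.0])]
petri_dish [(0.74, [203.0, 171.0, 32.0, 33.0])]
{'mtx': [[367.942, 0.0, 280.577], [0.0, 367.942, 215.812], [0.0, 0.0, 1.0]], 'distortion': [-0.103, 0.0, 0.0, 0.0, 0.0], 'eye': [281.313, -507.345, 374.889], 'orientation': [162.719, 0.09, -68.532]}
```

View pics/scene0.png

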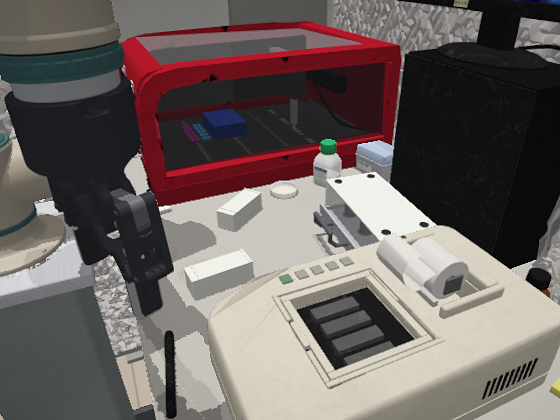

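View pics/top0.png

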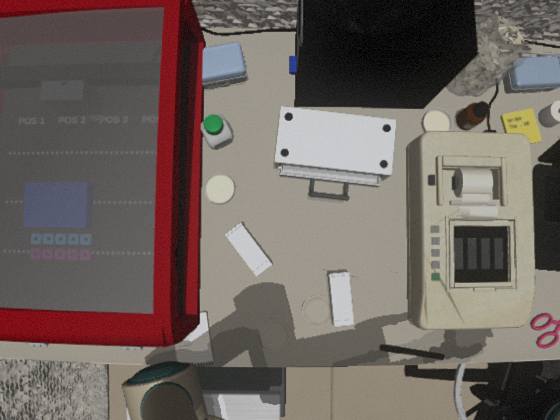

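Top view: jars at about (248,248) and (341,298), stand roof (275–396, 107–185), handle at (329,188). Dish at (220,188), bottle at (216,131). I'll localise them metrically next.

```bash
cat > h.py <<'E'
from workcell import manip, fingers, sense, viewer, order
import cv2,numpy as np
from scipy.spatial.transform import Rotation as Ro
def cam(c):
    m=viewer.camera_model(c);return np.array(m["mtx"]),np.array(m["distortion"]),np.array(m["eye"]),Ro.from_euler("xyz",m["orientation"],degrees=True).as_matrix()
def plane(M,uv,z):
    K,D,e,R=M
    p=cv2.undistortPoints(np.array(uv,float).reshape(-1,1,2),K,D)[:,0]
    r=np.c_[p,np.ones(len(p))]@R.T
    return e+r*((z-e[2])/r[:,2])[:,None]
def proj(M,X):
    K,D,e,R=M
    return cv2.projectPoints(np.array(X,float).reshape(-1,1,3),cv2.Rodrigues(R.T)[0],-R.T@e,K,D)[0][:,0]
def grab(c,name=None):
    M=cam(c);im=viewer.grab_frame(c)
    if name: cv2.imwrite(f"pics/{name}.png",im)
    return M,im
E
python3 - <<'E'
from h import *
M,im=grab("top")
def show(l,z):
    for d in viewer.regions_of("top",l):
        ys,xs=np.nonzero(d["pixels"])
        r=cv2.minAreaRect(plane(M,np.c_[xs,ys],z)[:,:2].astype(np.float32))
        print(l,d["p"],len(xs),np.round(r[0],1),np.round(r[1],1),round(r[2],1))
for l,z in[("jar_1",30),("petri_dish",10),("media_bottle",60),("tray_handle",50)]:show(l,z)
g=cv2.cvtColor(im,cv2.COLOR_BGR2GRAY)
sub=g[100:180,265:405]; 
m=(sub>200).astype(np.uint8)
n,lab,st,ce=cv2.connectedComponentsWithStats(m);i=1+st[1:,4].argmax();print(st[i])
ys,xs=np.nonzero(lab==i);P=plane(M,np.c_[xs+265,ys+100],76)[:,:2].astype(np.float32)
r=cv2.minAreaRect(P);print(r,cv2.boxPoints(r))
cr=np.hstack([cv2.resize(im[215:285,215:285],(400,400),interpolation=2),cv2.resize(im[262:332,305:375],(400,400),interpolation=2)])
cv2.imwrite("pics/jars.png",cr)
cv2.imwrite("pics/stand.png",cv2.resize(im[100:205,265:405],None,fx=5,fy=5,interpolation=2))
E
```

```text
jar_1 0.98 1146 [ 350.1 -279.3] [108.5  43.6] 5.7
jar_1 0.89 1101 [447.2 -94.8] [106.1  42.6] 37.3
petri_dish 0.77 765 [570.8 -31.7] [63.1 62.3] 45.6
petri_dish 0.35 1611 [ 580.9 -259.1] [206.7  64.3] 83.8
media_bottle 0.79 848 [679.1 -31. ] [69.  54.7] 27.0
tray_handle 0.93 1564 [ 575.9 -256.1] [200.8  60.1] 83.9
[  10    8  120   66 4124]
((657.80322265625, -265.3672180175781), (226.9727325439453, 107.36907196044922), 84.02517700195312) [[ 592.59735 -372.649  ]
 [ 699.3831  -383.8252 ]
 [ 723.0091  -158.08545]
 [ 616.2233  -146.90924]]
```

View pics/stand.png

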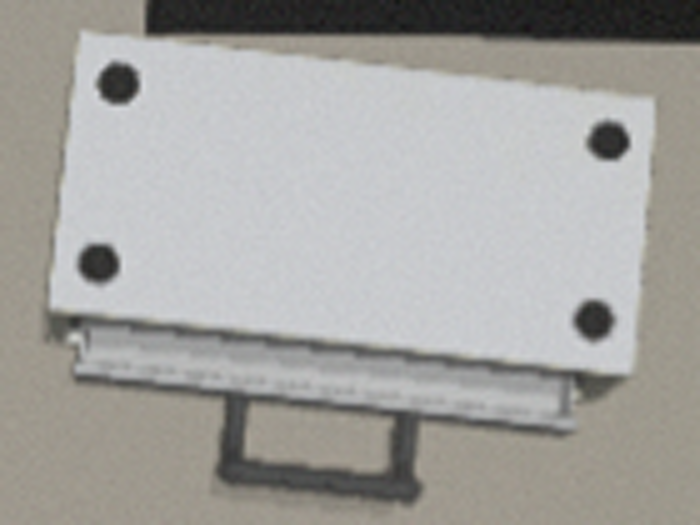

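View pics/jars.png

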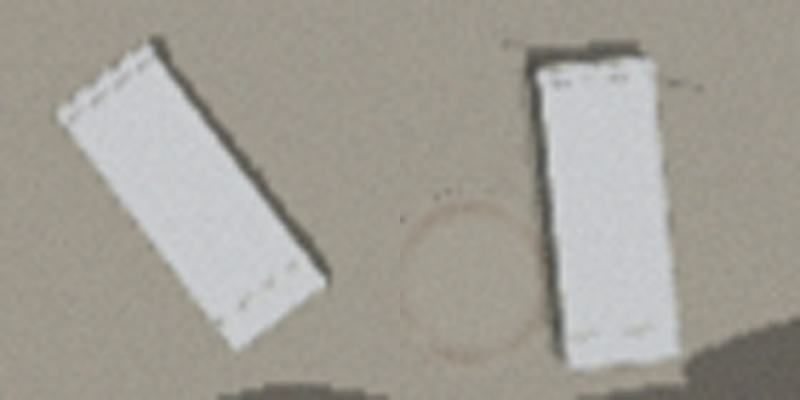

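```bash
python3 - <<'E'
from h import *
M=cam("top")
f=lambda x,y:(265+x/5,100+y/5)
print("bar",plane(M,[f(222,468),f(415,490)],50)); print("lip",plane(M,[f(75,378),f(572,430)],31))
print("roof front",plane(M,[f(50,310),f(632,374)],76))
MS=cam("scene")
print(proj(MS,[[350,-279,20],[447,-95,20]]))
im=cv2.imread("pics/scene0.png")
cv2.imwrite("pics/sj.png",cv2.resize(im[180:305,180:265],None,fx=4.5,fy=4.5,interpolation=2))
for yaw in(84,-96):print(yaw,manip.ik([560,-256,40],[180,0,yaw]),manip.ik([470,-246,40],[180,0,yaw]))
def pose(th,zs,a): # tool z = dir th, down a ; x up
    h=np.array([np.cos(th),np.sin(th),0]);k=np.array([0,0,1.])
    z=np.cos(a)*h-np.sin(a)*k;x=np.cos(a)*k+np.sin(a)*h
    return Ro.from_matrix(np.c_[x,np.cross(z,x),z]).as_euler("xyz",degrees=True),z
r=np.radians
for a in(30,45):
  for th in(20,0,-20,-40,-60):
    o,z=pose(r(th),0,r(a));print(a,th,[np.round(q,0) if (q:=manip.ik(np.array(p)+19*z,o)) is not None else None for p in([540,-190,160],[540,-190,98],[525,-325,160],[525,-325,98])])
E
```

```text
bar [[ 555.51402317 -215.89258894   50.        ]
 [ 547.32701891 -292.39121577   50.        ]]
lip [[ 593.86393246 -157.73065171   31.        ]
 [ 574.41699695 -359.43810997   31.        ]]
roof front [[ 613.32609293 -147.92471339   76.        ]
 [ 590.54800612 -374.29557825   76.        ]]
[[220.36894866 272.93081179]
 [240.6059674  208.74705504]]
84 [-31.03872288  28.23275992  96.04705107   0.          55.72018902
 -25.03872288] [-35.14492138  22.3651809  107.16956507   0.          50.46525403
 -29.14492138]
-96 [-3.10387229e+01  2.82327599e+01  9.60470511e+01 -2.54444375e-14
  5.57201890e+01  1.54961277e+02] [-3.51449214e+01  2.23651809e+01  1.07169565e+02 -2.54444375e-14
  5.04652540e+01  1.50855079e+02]
30 20 [array([-59.,  21., 129.,  83.,  59., -54.]), array([-59.,  29., 132.,  90.,  58., -68.]), array([-68.,  26., 116.,  72.,  66., -48.]), array([-68.,  32., 119.,  76.,  63., -57.])]
30 0 [array([-51.,  16., 139., 113.,  47., -64.]), array([-51.,  27., 143., 124.,  54., -81.]), array([-65.,  21., 128.,  94.,  52., -54.]), array([-65.,  29., 131., 102.,  54., -68.])]
30 -20 [a
[... 503 characters left out ...]
rray([-51.,  14., 121.,  64.,  48., -27.]), array([-51.,  21., 125.,  73.,  44., -41.]), array([-62.,  21., 110.,  56.,  57., -28.]), array([-62.,  26., 114.,  62.,  53., -37.])]
45 0 [array([-44.,  10., 128.,  79.,  30., -22.]), array([-44.,  17., 133., 100.,  30., -46.]), array([-58.,  15., 119.,  68.,  40., -21.]), array([-58.,  22., 123.,  80.,  38., -37.])]
45 -20 [array([-31.,   8., 131., 111.,   8., -30.]), array([-31.,  16., 136., 154.,  18., -73.]), array([-50.,  12., 125.,  84.,  21., -16.]), array([-50.,  19., 129., 113.,  22., -47.])]
45 -40 [None, array([ -17.,   18.,  133.,  233.,   20., -124.]), None, array([-37.,  19., 130., 189.,  14., -97.])]
45 -60 [None, None, None, None]
```

View pics/sj.png

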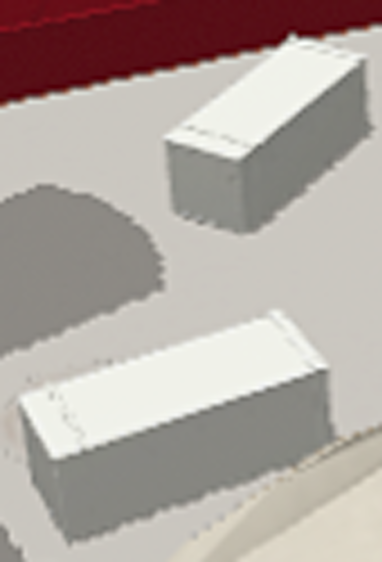

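The near (robot-side) end faces look solid in the scene crop, so the mouths probably face away from the robot. I'll confirm that with the wrist camera. First, pull the tray.

```bash
python3 - <<'E'
from h import *
O=[180,0,84]; ex=np.array([np.cos(np.radians(-6)),np.sin(np.radians(-6)),0])
p=np.array([551.4,-254.1,0.])
fingers.grip(40,40)
manip.move_ptp(p+[0,0,180],O)
manip.line_to(p+[0,0,36],O,max_speed=120,f_stop=8)
print(sense()["position"],sense()["wrist_force"])
print(fingers.grip(5,60),sense()["grip_width"])
p0=sense()["position"]
print(manip.line_to(p0-ex*110,O,max_speed=60,f_stop=20))
s=sense();print(s["position"],(s["position"]-p0)@ex,s["wrist_force"])
fingers.grip(40);p1=sense()["position"]
manip.line_to(p1+[0,0,120],O)
print(sense()["clock"])
# look at jars from beyond (camera on tool +x)
manip.move_j([-60,-10,90,0,95,-10])
M,im=grab("top","top1")
E
```

```text
[ 551.97130321 -254.46564957   36.77448183] [-0.71009822  0.12700737 -0.95771622]
False 7.664081347721357
True
[ 470.94711381 -245.91551156   36.79316818] -81.0442425775914 [1.33902527 0.00736931 0.77699782]
7.4833
```

View pics/top1.png

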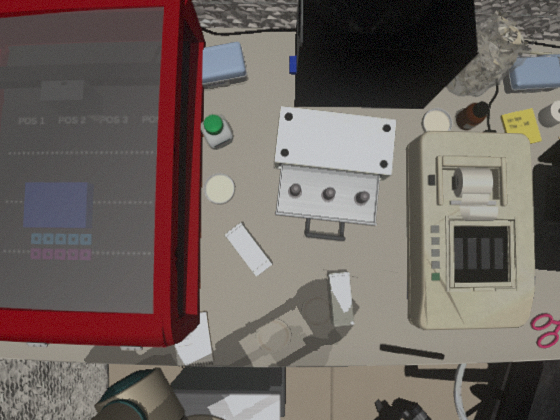

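Tray is out (moved 81 mm from a partly open start) and hit the stop; pegs show at (295,190), (329,194) and (362,197). Now check peg geometry, jar poses and mouths.

```bash
cat >> h.py <<'E'
EX=np.array([np.cos(np.radians(-6)),np.sin(np.radians(-6)),0]);EY=np.array([-EX[1],EX[0],0])
PEG=[np.array([470.9,-245.9,0])+87*EX+k*68*EY for k in(1,0,-1)]
def pose(th,a): # tool z along heading th (deg), a deg below horizontal, camera side up
    th,a=np.radians([th,a]);h=np.array([np.cos(th),np.sin(th),0]);k=np.array([0,0,1.])
    z=np.cos(a)*h-np.sin(a)*k;x=np.cos(a)*k+np.sin(a)*h
    return Ro.from_matrix(np.c_[x,np.cross(z,x),z]).as_euler("xyz",degrees=True),z
def gpose(m,a): # grasp of lying jar, mouth heading m: tool down, leaning a towards mouth, camera to closed end
    m,a=np.radians([m,a]);h=np.array([np.cos(m),np.sin(m),0]);k=np.array([0,0,1.])
    z=-np.cos(a)*k+np.sin(a)*h;x=-np.cos(a)*h-np.sin(a)*k
    return Ro.from_matrix(np.c_[x,np.cross(z,x),z]).as_euler("xyz",degrees=True),z,h
E
python3 - <<'E'
from h import *
M,im=grab("top")
print("peg tips px",proj(M,[p+[0,0,66] for p in PEG]),PEG)
for i,(u,v) in enumerate(proj(M,[p+[0,0,60] for p in PEG]).astype(int)):
    g=cv2.cvtColor(im[v-11:v+12,u-11:u+12],cv2.COLOR_BGR2GRAY);ys,xs=np.nonzero(g<125);print(len(xs),plane(M,[[xs.mean()+u-11,ys.mean()+v-11]],58))
for d in viewer.regions_of("top","jar_1"):
    ys,xs=np.nonzero(d["pixels"]);r=cv2.minAreaRect(plane(M,np.c_[xs,ys],34)[:,:2].astype(np.float32));print(d["p"],r)
cv2.imwrite("pics/pegs.png",cv2.resize(im[155:245,265:390],None,fx=5,fy=5,interpolation=2))
for c,m in(([447.2,-94.8],37),([350,-279],5.7)):
    for a in(0,15,30):
        o,z,h=gpose(m,a);g=np.array([*c,22])-h*33;print(m,a,[np.round(q) if (q:=manip.ik(g+z*15+[0,0,u],o)) is not None else None for u in(0,80)])
# wrist views of the far ends: tool beyond the jar tilted back to the robot
for n,(c,m) in enumerate((([447.2,-94.8],37),([350,-279],5.7))):
    best=None
    for tilt in(25,15,35,5):
        for yw in(0,20,-20,40):
            o=Ro.from_euler("xyz",[180,0,yw],degrees=True)*Ro.from_euler("y",0,degrees=True)
            T=o.as_matrix()
            # camera offset in tool: ~+76 x, -144 z ; lean so that the camera looks back to the robot
            Ry=Ro.from_rotvec(np.radians(-tilt)*T[:,1]).as_matrix()@T
            pos=np.array([*c,0])+[-20,0,170]
            e=Ro.from_matrix(Ry).as_euler("xyz",degrees=True)
            q=manip.ik(pos,e)
            if q is not None and best is None: best=(tilt,yw,pos,e,Ry[:,2])
    print(best)
E
```

```text
peg tips px [[295.20956698 187.91207827]
 [329.97382274 191.80370807]
 [364.49513385 195.7017827 ]] [array([ 564.5313404 , -187.36648742,    0.        ]), array([ 557.4234049, -254.9939763,    0.       ]), array([ 550.31546939, -322.62146519,    0.        ])]
123 [[ 561.12713632 -186.16886861   58.        ]]
127 [[ 554.37024573 -252.19055974   58.        ]]
139 [[ 548.05124699 -317.78710515   58.        ]]
0.78 ((348.65960693359375, -279.1149597167969), (108.08858489990234, 43.989723205566406), 4.075250148773193)
0.73 ((447.4239807128906, -94.99146270751953), (107.74014282226562, 44.47358322143555), 37.93574523925781)
37 0 [array([ -24.,   19.,  121.,   -0.,   40., -151.]), array([ -24.,   12.,  115.,   -0.,   53., -151.])]
37 15 [None, None]
37 30 [array([-49.,  20., 133.,  54.,  38., 137.]), array([-49.,  10., 127.,  42.,  49., 154.])]
5.7 0 [array([ -51.,   18.,  122.,   -0.,   40., -147.]), array([ -51.,   11.,  116.,   -0.,   53., -147.])]
5.7 15 [None, None]
5.7 30 [array([-77.,  19., 136.,  59.,  35., 136.]), None]
(25, 0, array([427.2, -94.8, 170. ]), array([180.,  25.,   0.]), array([-4.22618262e-01, -1.10990693e-16, -9.06307787e-01]))
(25, 0, array([ 330, -279,  170]), array([180.,  25.,   0.]), array([-4.22618262e-01, -1.10990693e-16, -9.06307787e-01]))
```

View pics/pegs.png

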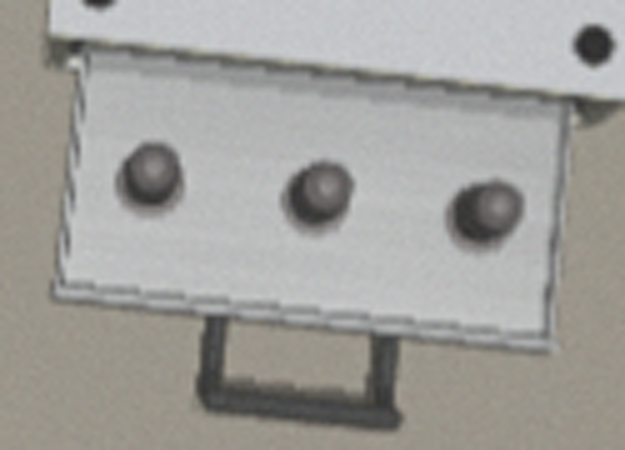

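```bash
python3 - <<'E'
from h import *
ims=[]
for n,p in enumerate(([447.2,-94.8],[350,-279])):
    pos=np.array([*p,0])+[0,0,210.];o=[180,25,0]
    manip.move_ptp(pos,o)
    M,im=grab("wrist",f"w{n}");print(sense()["clock"],proj(M,[[*p,20]]))
    print([(d["p"],d["extent"]) for d in viewer.boxes_of("wrist","jar_1")])
    ims.append(im[:, :])
cv2.imwrite("pics/w.png",np.hstack([cv2.resize(i,(400,300)) for i in ims]))
E
```

```text
10.325 [[280.33148996  96.44031367]]
[(0.81, [429.7, 133.4, 73.5, 110.5]), (0.7, [215.4, 32.2, 121.4, 131.2])]
11.2667 [[281.89448411  96.96378983]]
[(0.78, [249.8, 24.5, 62.0, 141.0]), (0.64, [0.0, 3.2, 110.1, 56.2])]
```

View pics/w.png

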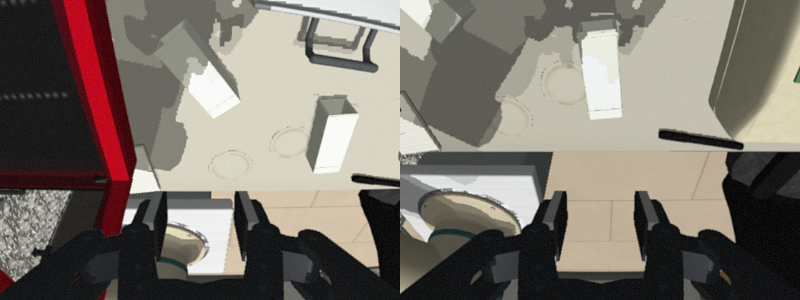

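```bash
python3 - <<'E'
import cv2
a=cv2.imread("pics/w0.png")[20:175,205:350]
a=cv2.convertScaleAbs(a,alpha=1.3)
cv2.imwrite("pics/wa.png",cv2.resize(a,None,fx=3.5,fy=3.5,interpolation=2))
E
cat >/tmp/ik.py <<'E'
from h import *
for c,m in(([447.4,-95],37.5),([349,-279],5)):
    for a in(15,20,25,30,35,40,45):
        o,z,h=gpose(m,a);g=np.array([*c,22])-h*33
        print(m,a,[np.round(q) if (q:=manip.ik(g+z*15+[0,0,u],o)) is not None else None for u in(0,40,100)])
E
PYTHONPATH=. python3 /tmp/ik.py
```

```text
Traceback (most recent call last):
  File "h.py", line 1, in <module>
    from workcell import manip, fingers, sense, viewer, order
ModuleNotFoundError: No module named 'workcell'
```

View pics/wa.png

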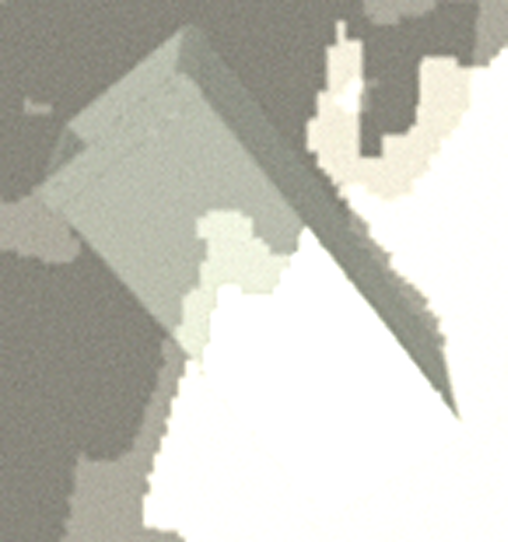

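```bash
PYTHONPATH=.:$PYTHONPATH; cp /tmp/ik.py ./ik.py; python3 ik.py
```

```text
37.5 15 [None, None, None]
37.5 20 [None, None, None]
37.5 25 [array([-45.,  19., 131.,  46.,  36., 148.]), None, None]
37.5 30 [array([-49.,  20., 133.,  54.,  38., 137.]), array([-49.,  15., 130.,  47.,  43., 146.]), None]
37.5 35 [array([-53.,  22., 135.,  60.,  41., 126.]), array([-53.,  17., 132.,  53.,  46., 136.]), array([-53.,  10., 128.,  45.,  54., 148.])]
37.5 40 [array([-57.,  25., 136.,  65.,  45., 117.]), array([-57.,  19., 134.,  58.,  49., 127.]), array([-57.,  11., 129.,  51.,  56., 139.])]
37.5 45 [array([-61.,  28., 138.,  68.,  49., 109.]), array([-61.,  22., 135.,  62.,  52., 119.]), array([-61.,  14., 131.,  55.,  59., 132.])]
5 15 [None, None, None]
5 20 [None, None, None]
5 25 [array([-72.,  17., 135.,  50.,  32., 149.]), None, None]
5 30 [array([-77.,  19., 137.,  59.,  35., 135.]), array([-77.,  13., 134.,  50.,  40., 147.]), None]
5 35 [array([-81.,  21., 139.,  67.,  39., 123.]), array([-81.,  15., 136.,  57.,  43., 136.]), array([-81.,   7., 131.,  48.,  51., 150.])]
5 40 [array([-86.,  24., 141.,  72.,  42., 113.]), array([-86.,  17., 138.,  63.,  46., 125.]), array([-86.,   9., 133.,  53.,  53., 140.])]
5 45 [array([-90.,  28., 143.,  76.,  47., 103.]), array([-90.,  21., 140.,  68.,  50., 116.]), array([-90.,  11., 135.,  58.,  56., 131.])]
```

Both jars' mouths face away from the robot. Grasp them leaning 40° over the closed end, then flip. First jar A → peg 1.

```bash
cat >> h.py <<'E'
D,G,T,A=32,4,22,40
def findjar(near):
    M,im=grab("top");b=None
    for d in viewer.regions_of("top","jar_1"):
        ys,xs=np.nonzero(d["pixels"]);c,wh,an=cv2.minAreaRect(plane(M,np.c_[xs,ys],32)[:,:2].astype(np.float32))
        if wh[0]<wh[1]: an-=90
        print(d["p"],np.round(c),np.round(wh),round(an,1))
        if d["p"]>.4 and (b is None or np.hypot(*np.subtract(c,near))<np.hypot(*np.subtract(b[0],near))): b=(c,an)
    return b
def pick(c,m):
    o,z,h=gpose(m,A);P=np.array([*c,20.])-D*h+[0,0,G]+T*z
    fingers.grip(62)
    manip.move_ptp(P+[0,0,110],o);manip.line_to(P+[0,0,15],o);print("stop",manip.line_to(P,o,max_speed=40,f_stop=10))
    fingers.grip(30,50);s=sense();print("width",s["grip_width"],s["position"]-P)
    manip.line_to(s["position"]+[0,0,110],o,max_speed=100);print(sense()["grip_width"],sense()["clock"])
def placepose(peg,th,u):
    o,z=pose(th,A);H=np.array([np.cos(np.radians(th)),np.sin(np.radians(th)),0])
    return peg+[0,0,13+52.5+D+u]-G*H+T*z,o,z
E
python3 - <<'E'
from h import *
c,m=findjar((447.3,-95));findjar((0,0)) if 0 else None
pick((np.add(c,[447.3,-94.9]))/2,(m+37.6)/2)
cv2.imwrite("pics/s1.png",viewer.grab_frame("scene"))
for k in(0,2):
  for th in(30,15,0,-10,-20,-30,-40):
    print(k,th,[np.round(q) if (q:=manip.ik(*placepose(PEG[k]-EX,th,u)[:2])) is not None else None for u in(110,70,0)])
E
```

```text
0.96 [448. -95.] [106.  43.] 38.0
stop False
width 39.73266755307847 [0.11046075 0.04492559 0.37906783]
39.42030081969857 15.9583
0 30 [array([-53.,  16., 114.,  60.,  61., -29.]), array([-53.,  19., 117.,  64.,  58., -35.]), array([-53.,  26., 121.,  70.,  54., -48.])]
0 15 [array([-50.,  11., 121.,  69.,  48., -25.]), array([-50.,  15., 124.,  76.,  46., -34.]), array([-50.,  23., 129.,  88.,  44., -52.])]
0 0 [array([-44.,   7., 126.,  81.,  32., -21.]), array([-44.,  12., 129.,  93.,  32., -35.]), array([-44.,  21., 135., 114.,  35., -60.])]
0 -10 [array([-37.,   6., 128.,  92.,  20., -20.]), array([-37.,  10., 132., 112.,  22., -42.]), array([-37.,  20., 137., 137.,  31., -69.])]
0 -20 [array([-29.,   5., 129., 117.,   8., -33.]), array([-29.,  10., 132., 148.,  14., -65.]), array([-29.,  20., 137., 165.,  28., -82.])]
0 -30 [array([ -21.,    6.,  128.,  243.,    8., -147.]), array([ -21.,   11.,  131.,  211.,   13., -115.]), array([-21.,  20., 136., 195.,  27., -98.])]
0 -40 [None, None, array([ -14.,   21.,  133.,  225.,   29., -113.])]
2 30 [array([-62.,  23., 102.,  55.,  70
[... 216 characters left out ...]
117.,  73.,  51., -44.])]
2 0 [array([-58.,  13., 118.,  71.,  43., -21.]), array([-58.,  17., 121.,  78.,  42., -30.]), array([-58.,  24., 125.,  92.,  41., -48.])]
2 -10 [array([-54.,  11., 121.,  79.,  33., -18.]), array([-54.,  15., 124.,  90.,  32., -31.]), array([-54.,  23., 129., 109.,  34., -54.])]
2 -20 [array([-48.,   9., 123.,  88.,  21., -17.]), array([-48.,  14., 126., 106.,  22., -36.]), array([-48.,  22., 131., 131.,  29., -63.])]
2 -30 [array([-42.,   9., 124., 105.,   9., -23.]), array([-42.,  13., 127., 138.,  13., -56.]), array([-42.,  22., 132., 159.,  25., -78.])]
2 -40 [None, array([ -34.,   13.,  127.,  204.,   11., -110.]), array([-34.,  22., 131., 191.,  24., -96.])]
```

View pics/s1.png

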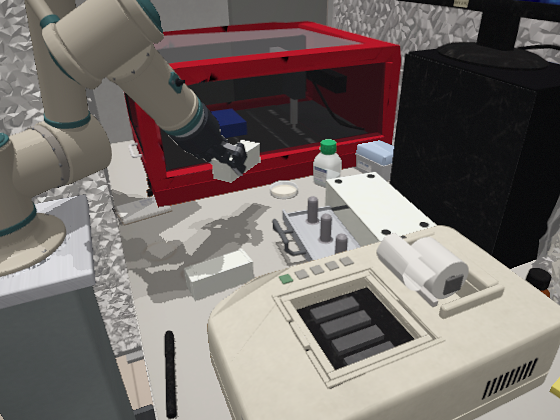

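```bash
cat >> h.py <<'E'
def place(peg,th):
    manip.move_ptp(*placepose(peg,th,100)[:2])
    print("w",sense()["grip_width"],sense()["clock"])
def lower(peg,th,name):
    p,o,z=placepose(peg,th,10);print("hit1",manip.line_to(p,o,max_speed=60,f_stop=8),sense()["position"]-p)
    p,o,z=placepose(peg,th,-5);print("hit2",manip.line_to(p,o,max_speed=20,f_stop=6),sense()["position"]-p)
    cv2.imwrite(f"pics/{name}.png",viewer.grab_frame("scene"))
E
python3 - <<'E'
from h import *
s=sense();manip.line_to(s["position"]+[-10,-100,0],s["eef_rot"])
place(PEG[0]-EX,5)
cv2.imwrite("pics/s2.png",viewer.grab_frame("scene"))
M,im=grab("top");
E
```

```text
w 39.46586634516047 19.25
```

View pics/s2.png

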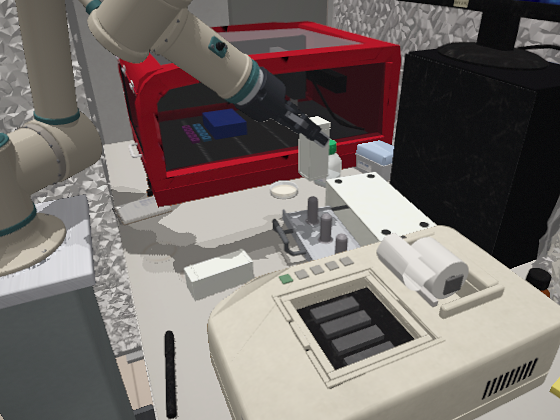

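Jar A hangs vertically at (313,150), right above peg 1. Lowering.

```bash
python3 - <<'E'
from h import *
lower(PEG[0]-EX,5,"s3")
im=cv2.imread("pics/s3.png");cv2.imwrite("pics/s3c.png",cv2.resize(im[100:270,240:400],None,fx=3.4,fy=3.4,interpolation=2))
s=sense();print(s["position"],s["wrist_force"],s["clock"])
E
```

```text
hit1 False [ 0.14359521 -0.13876183  0.34832917]
hit2 True [ 0.56543752 -0.18217672  3.59223989]
[ 576.86430158 -186.30749138   81.96133021] [ 0.96013158 -0.20232426  2.39261892] 21.6417
```

View pics/s3c.png

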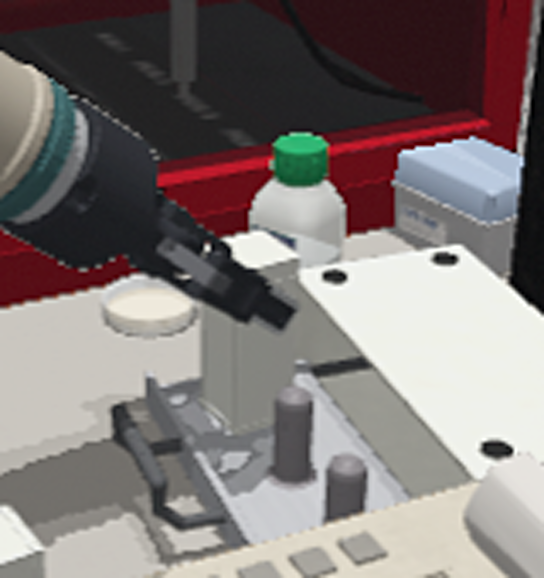

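Jar A is seated on the tray over peg 1 and contact came at the expected height. Releasing, then jar B.

```bash
python3 - <<'E'
from h import *
fingers.grip(58)
s=sense();o,z=pose(5,A)
manip.line_to(s["position"]-z*110,o,max_speed=120)
manip.line_to(sense()["position"]+[-60,0,40],o)
c,m=findjar((349.4,-279.2))
M,im=grab("top","top2")
print(c,m)
if abs(m)<20: pick(c,m)
cv2.imwrite("pics/s4.png",viewer.grab_frame("scene"))
E
```

```text
0.73 [ 571. -190.] [56. 47.] 4.3
(571.4331665039062, -190.31939697265625) 4.347397327423096Traceback (most recent call last):
  File "<stdin>", line 9, in <module>
  File "h.py", line 40, in pick
    manip.move_ptp(P+[0,0,110],o);manip.line_to(P+[0,0,15],o);print("stop",manip.line_to(P,o,max_speed=40,f_stop=10))
    ~~~~~~~~~~~~~~^^^^^^^^^^^^^^^
workcell.MotionError: the arm cannot take that pose within its joint ranges
```

The network found only the placed jar; the arm is probably hiding jar B. Move aside and look again.

```bash
python3 - <<'E'
from h import *
q=sense()["q"];print(np.round(q))
manip.move_j([20,-20,90,90,60,0])
print(findjar((349.4,-279.2)))
M,im=grab("top","top3")
E
```

```text
[-70.   0. 135.  67.  53. -32.]
0.84 [ 349. -280.] [107.  46.] 5.3
0.58 [ 571. -191.] [53. 46.] 0.4
0.38 [567. -35.] [63. 61.] 45.6
((349.4986267089844, -279.61761474609375), 5.263089179992676)
```

View pics/top3.png

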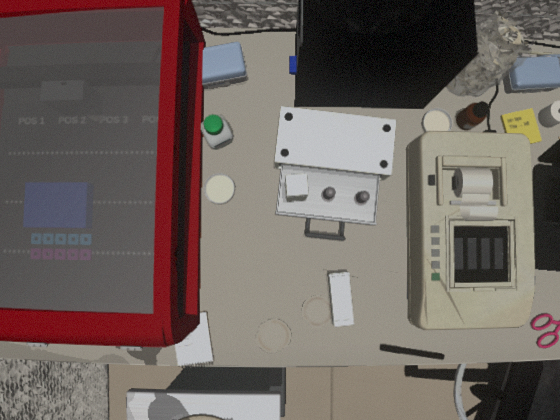

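Jar A stands on peg 1 (298,186); jar B is where it was (341,298). Picking it.

```bash
python3 - <<'E'
from h import *
manip.move_j([-40,-10,110,40,60,60])
pick((349.5,-279.5),5.0)
s=sense();manip.line_to(s["position"]+[20,60,0],s["eef_rot"])
place(PEG[2]-EX,-5)
im=viewer.grab_frame("scene")
cv2.imwrite("pics/s5.png",cv2.resize(im[60:300,220:500],None,fx=2.4,fy=2.4,interpolation=2))
E
```

```text
stop False
width 39.36782166752412 [ 0.13658801 -0.16815291  0.45667533]
39.674783346102934 34.7917
w 39.589278141997525 37.8167
```

View pics/s5.png

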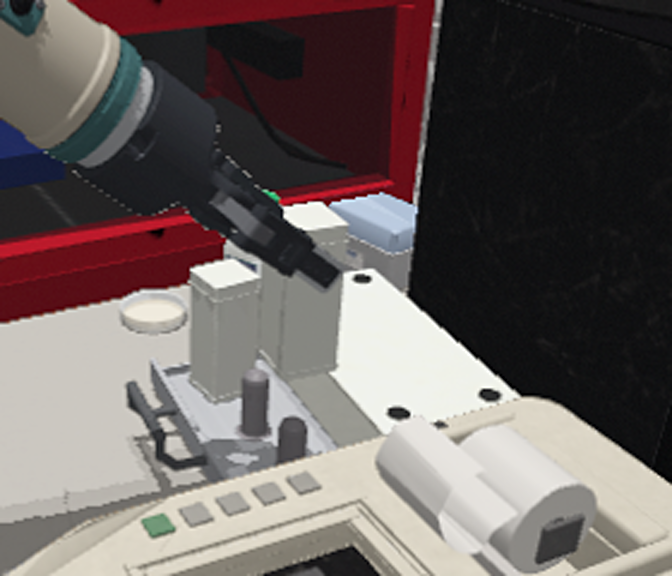

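Jar A stands straight on peg 1, and jar B hangs vertically above peg 3 (309,290 in the crop). Lowering it, then releasing and retreating if contact comes at the expected height.

```bash
python3 - <<'E'
from h import *
lower(PEG[2]-EX,-5,"s6")
s=sense();u=s["position"][2]-placepose(PEG[2],-5,0)[0][2];print("u",u)
if abs(u)<4:
    fingers.grip(58);o,z=pose(-5,A);s=sense()
    manip.line_to(s["position"]-z*110,o,max_speed=120)
    manip.line_to(sense()["position"]+[-40,0,60],o)
    manip.move_j([20,-20,90,90,60,0])
    a=viewer.grab_frame("scene")[120:270,240:420];M,t=grab("top","top4")
    for l,zz in(("petri_dish",10),("media_bottle",60)):
        d=viewer.regions_of("top",l)[0];ys,xs=np.nonzero(d["pixels"]);print(l,d["p"],cv2.minAreaRect(plane(M,np.c_[xs,ys],zz)[:,:2].astype(np.float32))[0])
    findjar((0,0));b=t[100:240,260:400]
    cv2.imwrite("pics/end.png",np.hstack([cv2.resize(a,(480,400),interpolation=2),cv2.resize(b,(320,400),interpolation=2)]))
    print(sense()["clock"])
E
```

```text
hit1 False [ 0.12694326 -0.15826276  0.39594179]
hit2 True [ 0.3287374  -0.08413745  3.66630793]
u -1.3310534869212916
petri_dish 0.91 (569.7335205078125, -31.762130737304688)
media_bottle 0.6 (679.3943481445312, -30.434036254882812)
0.93 [ 572. -191.] [55. 46.] 0.3
0.63 [ 555. -332.] [60. 53.] 85.8
46.0917
```

View pics/end.png

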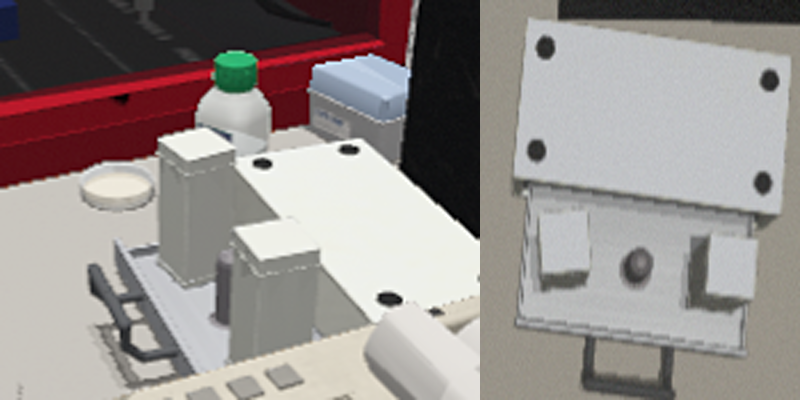

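Both jars stand straight over pegs 1 and 3, the tray hasn't moved and the bystanders are in place. No third jar shows in any view. Handing in.

```bash
python3 -c "
from h import *
order.hand_in();print(sense()['clock'])"
```

```text
the job is handed in; nothing more can be done
the job is handed in; nothing more can be done
```

I pulled the tray out to its stop and put the two jars on the bench upside down over pegs 1 and 3. The job was handed in at about 46 s on the robot's clock.

**Tray:** it started partly open and moved another 81 mm. It then stopped on a pull of about 20 N, well above its 4 N friction. Camera measurements put it about 95–99 mm out (stop at 95 mm), and the handle was in the same place in the last picture.

**Jars:** both reached the tray about 1.4 mm below the expected height, so the rims are seated. In the final pictures both stand straight. No third jar showed in the top, scene or wrist pictures.

**Bottle and dish:** both measured within about 1–2 mm of their starting positions at the end, and the arm was clear of everything.

**Checks that disagreed:**
- After the first jar was placed, the detector missed the second jar, probably because the arm hid it. It offered the placed jar instead, and the script tried to grasp that one. The arm couldn't reach that pose, so nothing moved; I cleared the arm and looked again.
- One top view from that second look put the petri dish about 4 mm off with low confidence. The final view had it back at its starting position.
- I didn't measure the jars' final tilt or their distance from the pegs; those were judged by eye from the pictures.

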